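Clip the foil reel onto its spindle

TASK

Pick up the open spring clip from the rubber mat, slide it sideways into the groove at the top of the foil reel's spindle, and push it gently until it snaps fully home around the neck, lying level. The spindle floats on springs: do not drive it against its stop. Then let go and leave the clip there with the spindle back at rest, and leave the other things as they are.

Things in the scene. Friction and masses are not known exactly. Their poses are not given: they have to be found in the camera images.
- clip: Loose plain steel spring clip, flat, 34 mm wide, 6 mm thick, with an upright grip block on its back end. Origin: on its underside, at the centre of the seat where the spindle neck ends up. +x points out of the open mouth (it is pushed on along its +x), z up. It reaches from x = -60 mm (back edge) to +25 mm (mouth tips). About 64 g.
- clip_seat (a point): Centre of the clip's seat at mid thickness (3 mm above the underside); it comes to the spindle axis when the clip is home (about 1 mm play). Ahead of it the two sprung jaws leave a 10.6 mm throat at x = +8.5 mm; from there the mouth widens to about 25 mm between the tips.
- clip_grip (a point): Good grasp point in the clip's upright dark steel grip block, 29 mm above the underside. The block is 14 mm (clip x) by 18 mm (clip y), centred at clip x = -48 mm, and stands from 6 to 40 mm above the underside.
- groove (a point): Point on the spindle's axis at mid height of the groove. The neck there is a steel cylinder 16 mm in diameter. The groove is 10 mm high: its floor is the flat white top of the foil reel (90 mm in diameter), its roof the underside of the spindle's head (26 mm in diameter, 15 mm tall). The clip can be pushed on from any side.
- jaw_left (a joint): Opening of the clip's jaw on its +y side, rad: 0 shut (at rest, and again when home), up to about 0.1 while the throat passes the neck.
- jaw_right (a joint): The same for the jaw on its -y side.
- unwinder: Fixed blue bed of the unwind unit, 180 by 180 by 34 mm, origin under its centre; at rest the spindle stands on its centre with the groove 100 mm above the table. Bed, reel and spindle top out 121 mm above the table.
- mat: Fixed black rubber mat, 200 by 140 by 3 mm, origin under its centre; the clip lies on it.
- collar: Bystander: plain closed steel ring 32 mm across, 18 mm bore, 10 mm high, on the mat; not the clip.
- spare_reel: Bystander: small copper-coloured spare reel, 64 mm across, 50 mm tall, standing.
- screwdriver: Bystander: screwdriver lying on the table, 170 mm long.
- grease_jar: Bystander: small jar, 56 mm across, 70 mm tall.
- spindle: Spindle and foil reel, in one; origin on the axis 66 mm below the groove point, z up. They float on springs: give way in any horizontal direction, about 0.7 N per mm, up to the stop at 28 mm; do not turn; come back when let go. The clip needs a push of roughly 8 to 16 N to snap into place; then the push drops by several N. Never push it to the stop or press on it with over 24 N.
Things that resemble listed ones, but are neither listed nor needed, are in the scene too. Of the things that look like the clip, the middle-sized one is meant.

How it is judged:
By the outcome, as a careful person would: the job done as asked, in the order asked, and still so for the second after the job is handed in, with the robot touching nothing.
It also fails if it takes over 64 s, if anything falls off the work surface, if the arm or the gripper's body presses on something with over 40 N, if the wrist force passes 120 N, or if a joint passes its speed limit or range.

ROBOT

A 6-joint arm with a two-finger parallel gripper is mounted at the origin on the work surface. World frame = base frame: x ahead of the robot, y to its left, z up, the work surface at z = 0. Lengths are in mm, angles in rad, forces in N, time in s.
With the tool pointing down it reaches from about 325 to 900 mm from the base axis. Payload 6.1 kg.
Tool frame: the origin (TCP) lies midway between the tips of the shut fingers; the grasp point (between the pads) lies 19 mm behind it (manip.grip_point_offset is the distance from the TCP to the grasp point, in mm); z points along the fingers, y is the line along which they close (so a half turn about z gives the same grasp; the last joint's range is limited). The gripper opens to 87 mm and grips with 3 to 60 N. Pads are 19 mm wide; open, the fingers measure 117 mm over their backs; the gripper's body (75 mm by 190 mm) begins 51 mm behind the grasp point.
Start: joints at [1.06, 0.22, 1.526, -0, 1.395, -0.126], TCP at [234.606, 579.289, 222.538] pointing down, gripper open.
Joint ranges: [-2.98, 2.98], [-0.91, 2.08], [0.09, 2.57], [-1.24, 4.39], [0.2, 2.65], [-2.68, 2.68]. Speed limits (rad/s): [2.57, 2.57, 3.01, 3.14, 3.14, 3.14].

INTERFACE

Orientations are given as a 3x3 rotation matrix whose columns are the frame's x, y, z axes.
In Python, from station import manip, cams, ticket gives the robot as it stands.
- The arm moves only by the shell command python3 -m handwheel 'ROWS' [FORCE]. ROWS is JSON, a list of rows, each a list of 5 numbers: the finger opening in m, from 0 to 0.087, then the shift along the tool's x, y, z in m, then the turn about the tool's z in degrees. A call has 1 to 12 rows; each row is the pose to reach, as a shift and turn from the pose commanded when the call began, along the tool's axes at that moment; what a row does not reach only later rows make up. A row lasts 1/8 s, in which the tool goes at most 62.5 mm and 10.7 degrees, less where a joint would pass 70% of its speed; a pose out of reach is approached as far as the arm can. A call with a gripper value outside its range is refused whole. The fingers move at their own pace and stop on an object; FORCE is the grip in N (left out, the last holds). Time passes only in rows, so rows that repeat a pose let the fingers close. It gives the time, the measured TCP pose, the force, the opening and the grip force at its end, in the units of the state.
- manip.state(): the state, without advancing time (a new reading comes with each control period).
- cams.get_image(name): name is "scene" or "top"; returns a dict with "color" (384x512x3 uint8, red, green, blue), "K" (3x3 intrinsics, pixels), "k1" (the pictures are not rectified: a ray, as slopes to the right and down, at radius r is drawn at 1 + k1 r^2 times it, then the intrinsics apply), "R" (3x3) and "t" (3): a world point X has camera coordinates R X + t. Camera axes: x right, y down, z forward; pixel columns grow to the right and rows downward; lengths in mm; the calibration is good to about 2 mm. A picture is of the moment at which its call begins. There is no depth.
- ticket.hand_in(): hands the job in; it is judged then, once.
The state is a dict: "time_s": time; "qpos": joint angles; "qd": joint speeds; "joint_torque": joint torques, N m; "eef_pos": TCP position; "eef_rot": TCP orientation; "ft_force": force on the tool from outside, world axes, zero at the start; "wrist_torque": the same for the moment, N m; "width": finger opening in mm; "grasp_force": force on a finger pad.
Only numpy, scipy, OpenCV 4.12 (cv2) and the standard library are available. Lean on these libraries where they do the work, as an engineer would, in place of code of your own. Each camera call takes 0.05 s, during which the arm holds its last target. There are 200 camera calls.

## Working session

There is one attempt and no reset: what is moved stays moved. The work goes in short steps, Python scripts to look and compute and a shell command to move; the robot and the scene stay as the last step left them, time stands still between calls to the robot, and variables do not carry over. Pictures are saved under pics/ and viewed, at most 10 in all, crops included, and the job is handed in when it is done.

```bash
mkdir -p pics; cat > h.py <<'E'
import numpy as np, cv2
from station import manip, cams, ticket
def pix2ray(im,u,v):
    K=np.array(im["K"]);k=im["k1"]
    d=np.array([(u-K[0,2])/K[0,0],(v-K[1,2])/K[1,1]]);s=d.copy()
    for _ in range(30): s=d/(1+k*(s@s))
    R=np.array(im["R"]);t=np.array(im["t"])
    return -R.T@t, R.T@np.array([s[0],s[1],1])
def at_z(im,u,v,z):
    o,d=pix2ray(im,u,v); return o+d*(z-o[2])/d[2]
def proj(im,X):
    K=np.array(im["K"]);c=np.array(im["R"])@np.array(X,float)+np.array(im["t"]);s=c[:2]/c[2]
    s=s*(1+im["k1"]*(s@s)); return K[0,0]*s[0]+K[0,2],K[1,1]*s[1]+K[1,2]
def save(im,name,box=None,f=1):
    c=im["color"][:,:,::-1]
    if box: c=c[box[1]:box[3],box[0]:box[2]]
    cv2.imwrite("pics/"+name,cv2.resize(c,None,fx=f,fy=f,interpolation=cv2.INTER_CUBIC))
E
python3 - <<'E'
from h import *
import pickle
a=cams.get_image("scene");b=cams.get_image("top")
pickle.dump((a,b),open("im0.pkl","wb"))
A=np.hstack([a["color"],b["color"]])[:,:,::-1]
cv2.imwrite("pics/s.png",cv2.resize(a["color"][:,:,::-1],(800,600)));cv2.imwrite("pics/t.png",cv2.resize(b["color"][:,:,::-1],(800,600)))
for i in (a,b): print(-np.array(i["R"]).T@i["t"], np.array(i["R"]).round(2).tolist(),i["K"],i["k1"])
s=manip.state();print(s["eef_pos"],np.array(s["eef_rot"]).round(3).tolist(),manip.grip_point_offset,s["time_s"])
E
```

```text
[1093.19481445 -485.85602439  571.70778465] [[0.68, 0.74, 0.01], [0.45, -0.4, -0.8], [-0.58, 0.54, -0.61]] [[388.77623612   0.         258.26829685]
 [  0.         388.77623612 187.10724343]
 [  0.           0.           1.        ]] 0.043253361212072086
[ 542.14318906  -53.60383026 1010.07456538] [[0.03, -1.0, -0.01], [-0.99, -0.03, -0.1], [0.1, 0.01, -0.99]] [[465.36896417   0.         253.19420502]
 [  0.         465.36896417 199.91547089]
 [  0.           0.           1.        ]] -0.029701060344484366
[234.32209352 578.80829436 221.54449154] [[-0.927, 0.375, -0.001], [0.375, 0.927, -0.002], [0.0, -0.002, -1.0]] 18.700000000000003 0.1
```

View pics/t.png

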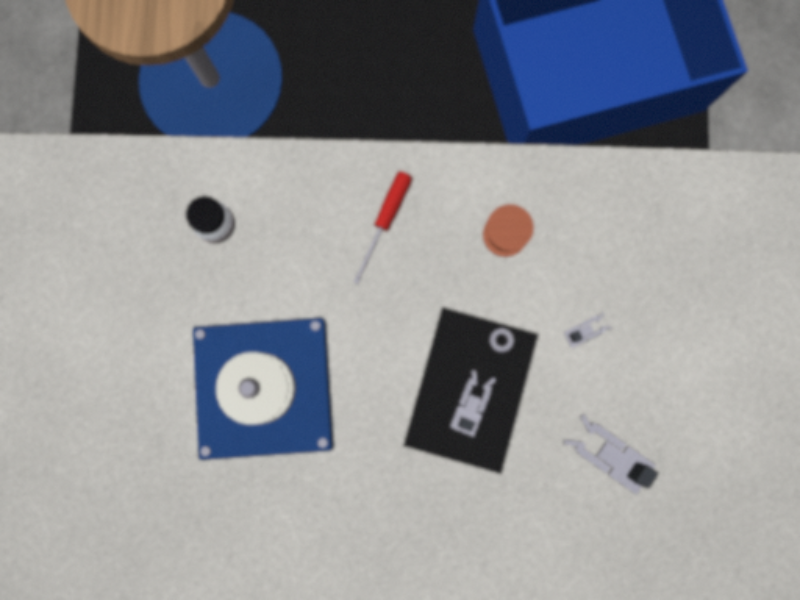

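View pics/s.png

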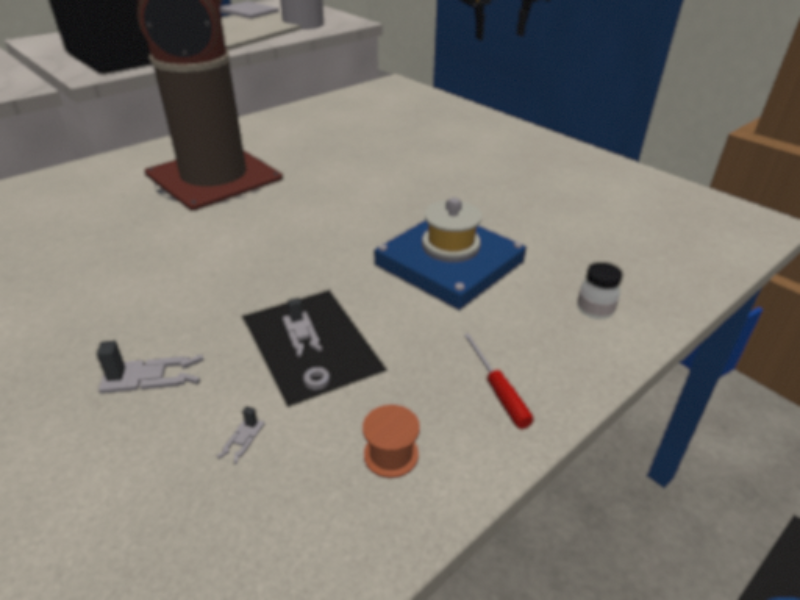

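The top view (800x600) shows three clip-like things: one on the mat (470,405), a small one on the table (588,330) and a large one on the table (615,455). The one on the mat is the middle-sized one and lies where the task says, so it is the clip. The spindle head is at (249,388). I'll confirm this in an enlarged crop.

```bash
python3 - <<'E'
from h import *
import pickle
a,b=pickle.load(open("im0.pkl","rb"))
def crop(im,x,y,w,h,f): return cv2.resize(im["color"][y:y+h,x:x+w,::-1],None,fx=f,fy=f,interpolation=cv2.INTER_CUBIC)
# top clip x270-345,y225-285 x5 ; top spindle x130-205,y215-275 x5 ; scene clip x170-245,y180-240 ; scene spindle x250-325,y115-175
t=np.hstack([crop(b,270,225,75,60,5),crop(b,130,215,75,60,5)])
s=np.hstack([crop(a,160,182,75,60,5),crop(a,250,115,75,60,5)])
cv2.imwrite("pics/c.png",np.vstack([t,s]))
E
```

```text
(no output)
```

View pics/c.png

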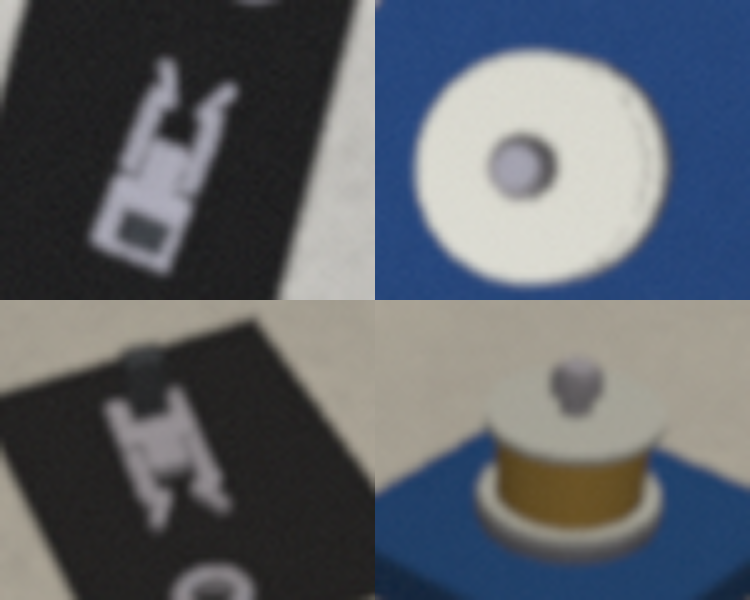

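The upper-left crop confirms the mid-sized clip. Its back corners are at (92,243) and (168,273), its mouth tips at about (165,62) and (233,90), and its block top is at (143,230). The head top is at (520,166) and the reel top at (533,166). In the scene crop the block top is at (145,350) and the head top at (577,364).

```bash
python3 - <<'E'
from h import *
import pickle
a,b=pickle.load(open("im0.pkl","rb"))
def T(x,y,z,ox,oy): return at_z(b,(x+.5)/5-.5+ox,(y+.5)/5-.5+oy,z)
def S(x,y,z,ox,oy): return at_z(a,(x+.5)/5-.5+ox,(y-300+.5)/5-.5+oy,z)
bl=T(92,243,9,270,225);br=T(168,273,9,270,225);t1=T(163,60,9,270,225);t2=T(235,88,9,270,225)
print("back w",np.linalg.norm(bl-br),bl,br);print("tips",t1,t2,np.linalg.norm(t1-t2))
bc=(bl+br)/2;tc=(t1+t2)/2;d=tc-bc;print("len",np.linalg.norm(d),"ang",np.degrees(np.arctan2(d[1],d[0])), "perp ang",np.degrees(np.arctan2(*(br-bl)[1::-1]))+90)
u=d/np.linalg.norm(d);print("block pred",bc+12*u)
print("block top",T(143,230,43,270,225)," scene",S(145,350,43,160,182))
print("head",T(520,166,121,55,215),"reel",T(533,166,95,55,215)," scene head",S(577,364,121,175,115))
# bed corners screws in top view (800 scale)
print("bed", np.mean([at_z(b,x*.64,y*.64,34) for x,y in[(200,334),(316,326),(322,443),(205,451)]],0))
E
```

```text
back w 34.610911790773805 [ 489.6046456  -119.75045292    9.        ] [ 477.86561018 -152.30978741    9.        ]
tips [ 568.15324574 -148.54714918    9.        ] [ 557.03231984 -179.5812343     9.        ] 32.96648952656751
len 83.69252598005522 ang -19.570412973686405 perp ang -19.826406382740387
block pred [ 495.04189451 -140.04970083    9.        ]
block top [ 497.26958829 -138.36080334   43.        ]  scene [ 496.53346609 -135.92841226   43.        ]
head [536.25867582 135.09952372 121.        ] reel [536.23672298 135.49500236  95.        ]  scene head [536.58495134 137.38868035 121.        ]
bed [534.99752776 136.30004798  34.        ]
```

```bash
cat >> h.py <<'E'
def to(p,az):
    "shift in tool axes (m) and turn (deg) to reach TCP p with tool y at az deg"
    s=manip.state();R=np.array(s["eef_rot"]);y=R[:,1];cur=np.degrees(np.arctan2(y[1],y[0]))
    print("shift",((R.T@(np.array(p)-s["eef_pos"]))/1000).round(4),"turn",round(-((az-cur+180)%360-180),2),"z tilt",R[:,2].round(4),s["time_s"])
E
python3 -c "
from h import *
to([496.5,-138,150],-19.7)"
```

```text
shift [-0.5121 -0.5659  0.0724] turn 87.65 z tilt [-9.0e-04 -1.5e-03 -1.0e+00] 0.1
```

```bash
python3 -m handwheel '[[0.087,-0.512,-0.566,0,87.6],[0.087,-0.512,-0.566,0,87.6],[0.087,-0.512,-0.566,0,87.6],[0.087,-0.512,-0.566,0,87.6],[0.087,-0.512,-0.566,0,87.6],[0.06,-0.512,-0.566,0,87.6],[0.05,-0.512,-0.566,0,87.6],[0.04,-0.512,-0.566,0,87.6],[0.04,-0.512,-0.566,0,87.6],[0.04,-0.512,-0.566,0,87.6],[0.04,-0.512,-0.566,0,87.6],[0.04,-0.512,-0.566,0,87.6]]' 20; python3 -c "
from h import *
to([496.5,-138,14],-19.7)"
```

```text
time_s: 1.6
eef_pos: [492.3, -127.2, 222.3]
eef_rot: [[0.337, 0.942, 0.0], [0.942, -0.337, 0.0], [0.0, -0.0, -1.0]]
ft_force: [1.6, 0.2, -0.1]
width: 40.7
grasp_force: 0.0
shift [-0.0089  0.0076  0.2083] turn 0.03 z tilt [ 0.e+00  3.e-04 -1.e+00] 1.6
```

```bash
python3 -m handwheel '[[0.04,0,0,0.05,0],[0.04,0,0,0.1,0],[0.04,0,0,0.13,0],[0.04,0,0,0.13,0],[0.04,0,0,0.13,0]]' 20; python3 - <<'E'
from h import *
to([496.5,-138,14],-19.7)
b=cams.get_image("top");a=cams.get_image("scene")
def crop(im,x,y,w,h,f): return cv2.resize(im["color"][y:y+h,x:x+w,::-1],None,fx=f,fy=f,interpolation=cv2.INTER_CUBIC)
cv2.imwrite("pics/d.png",np.hstack([crop(b,250,205,100,100,4),crop(a,140,150,100,100,4)]))
E
```

```text
time_s: 2.22
eef_pos: [493.0, -125.4, 93.8]
eef_rot: [[0.336, 0.942, 0.001], [0.942, -0.336, -0.001], [-0.0, 0.002, -1.0]]
ft_force: [-0.2, -0.2, -0.0]
width: 40.1
grasp_force: 0.0
shift [-0.0107  0.0074  0.0798] turn 0.06 z tilt [ 1.4e-03 -6.0e-04 -1.0e+00] 2.225
```

View pics/d.png

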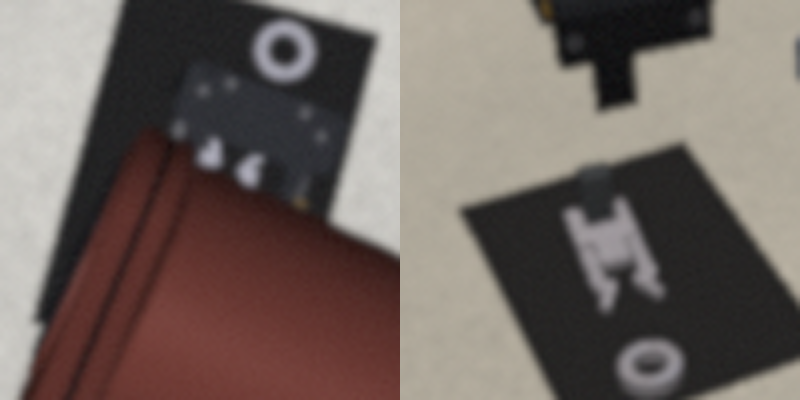

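The clip hasn't moved. The scene crop shows the fingers above and beside the block (595,175), clear of it. I'll correct the offset and descend.

```bash
python3 -m handwheel '[[0.04,-0.0107,0.0074,0.03,0],[0.04,-0.0107,0.0074,0.03,0]]' 20; python3 -c "
from h import *
to([496.5,-138,14],-19.7)"
```

```text
time_s: 2.58
eef_pos: [495.0, -137.7, 62.3]
eef_rot: [[0.337, 0.942, -0.001], [0.942, -0.337, 0.001], [0.0, -0.001, -1.0]]
ft_force: [-0.4, 0.3, -0.7]
width: 39.9
grasp_force: 0.0
shift [0.0003 0.0016 0.0483] turn 0.02 z tilt [-1.4e-03  6.0e-04 -1.0e+00] 2.575
```

```bash
python3 -m handwheel '[[0.04,0,0.0016,0.02,0],[0.04,0,0.0016,0.035,0],[0.04,0,0.0016,0.048,0],[0.04,0,0.0016,0.048,0],[0.02,0,0.0016,0.048,0],[0.01,0,0.0016,0.048,0],[0.005,0,0.0016,0.048,0],[0.005,0,0.0016,0.048,0],[0.005,0,0.0016,0.048,0],[0.005,0,0.0016,0.048,0]]' 30
```

```text
time_s: 3.82
eef_pos: [497.3, -138.3, 14.9]
eef_rot: [[0.336, 0.942, 0.001], [0.942, -0.336, -0.0], [-0.0, 0.001, -1.0]]
ft_force: [-0.4, 1.2, 4.6]
width: 13.9
grasp_force: 30.0
```

```bash
python3 -m handwheel '[[0.005,0,0,-0.02,0],[0.005,0,0,-0.06,0],[0.005,0,0,-0.11,0],[0.005,0,0,-0.14,0],[0.005,0,0,-0.14,0]]' 45; python3 -c "
from h import *
to([425,175.7,150],-19.7);s=manip.state();print(s['ft_force'],s['wrist_torque'],s['width'])"
```

```text
time_s: 4.45
eef_pos: [498.8, -139.0, 157.1]
eef_rot: [[0.336, 0.942, 0.005], [0.942, -0.336, -0.002], [-0.0, 0.006, -1.0]]
ft_force: [-0.8, -0.6, -0.7]
width: 13.4
grasp_force: 45.0
shift [ 0.2715 -0.1754  0.006 ] turn 0.06 z tilt [ 0.005  -0.0023 -1.    ] 4.45
[-0.80721337 -0.55054831 -0.68862807] [-0.03138121  0.12133522  0.01288367] 13.387214491173836
```

```bash
python3 -m handwheel '[[0.005,0.05,-0.03,0.006,0],[0.005,0.1,-0.065,0.006,0],[0.005,0.15,-0.1,0.006,0],[0.005,0.2,-0.13,0.006,0],[0.005,0.25,-0.16,0.006,0],[0.005,0.2715,-0.1754,0.006,0],[0.005,0.2715,-0.1754,0.006,0],[0.005,0.2715,-0.1754,0.006,0]]' 45; python3 - <<'E'
from h import *
to([425,175.7,108.9],-19.7)
b=cams.get_image("top");a=cams.get_image("scene")
import pickle;pickle.dump((a,b),open("im1.pkl","wb"))
def crop(im,x,y,w,h,f): return cv2.resize(im["color"][y:y+h,x:x+w,::-1],None,fx=f,fy=f,interpolation=cv2.INTER_CUBIC)
cv2.imwrite("pics/e.png",np.hstack([crop(b,110,200,80,100,5),crop(a,230,80,80,100,5)]))
E
```

```text
time_s: 5.45
eef_pos: [422.5, 175.8, 147.2]
eef_rot: [[0.336, 0.942, -0.002], [0.942, -0.336, -0.001], [-0.002, -0.002, -1.0]]
ft_force: [0.2, 0.4, -1.4]
width: 13.5
grasp_force: 45.0
shift [0.0008 0.0025 0.0383] turn 0.07 z tilt [-0.0021 -0.001  -1.    ] 5.45
```

View pics/e.png

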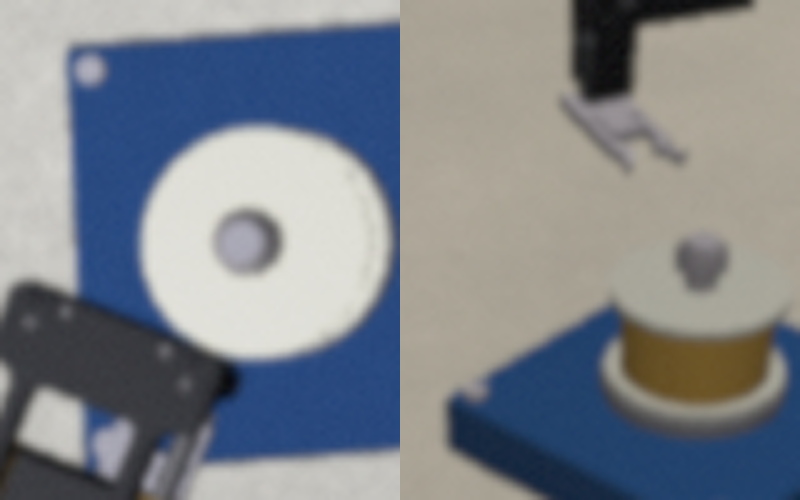

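The scene crop shows the clip held level. Its mouth tips are at (628,167) and (685,158), and it points at the spindle neck (702,270). Next I'll check the lateral line-up.

```bash
python3 - <<'E'
from h import *
import pickle
a,b=pickle.load(open("im1.pkl","rb"))
def S(x,y,z): return at_z(a,(x-400+.5)/5-.5+230,(y+.5)/5-.5+80,z)
s=manip.state();y=np.array(s["eef_rot"])[:,1];x=np.array(s["eef_rot"])[:,0];p=np.array(s["eef_pos"])
for q in [(628,167),(685,158)]:
    P=S(*q,140);print(P,"rel TCP along push",(P-p)@y,"lateral",(P-p)@x)
H=S(702,240,121);print("head",H,(H-p)@y,(H-p)@x)
# predicted underside tips pixels
for c in(12.5,-12.5):
    for z in(135.3,141.3):
        X=p+73*y+c*x; X[2]=z; u=proj(a,X);print(c,z,(u[0]-230)*5+400,(u[1]-80)*5)
E
```

```text
[485.64500182 136.49446209 140.        ] rel TCP along push 72.03503964025434 lateral -15.50693555378427
[497.14702541 164.64120813 140.        ] rel TCP along push 73.36191886369053 lateral 14.870267598976879
head [537.27387411 136.66970609 121.        ] 120.59076811083423 2.100685300141858
12.5 135.3 677.8212320371233 165.18451505714708
12.5 141.3 678.5307210382005 154.0632620801623
-12.5 135.3 632.0031055704885 173.57718521929934
-12.5 141.3 632.5389885268527 162.39935969020428
```

```bash
python3 -m handwheel '[[0.005,0.0018,0.0025,0.015,0],[0.005,0.0018,0.0025,0.03,0],[0.005,0.0018,0.0025,0.0383,0],[0.005,0.0018,0.0025,0.0383,0],[0.005,0.0018,0.0025,0.0383,0]]' 50; python3 -c "
from h import *
to([425+1,175.7,108.9],-19.7);to([536.2-48*.942+.3,136+.9+48*.336,108.9],-19.7)"
```

```text
time_s: 6.18
eef_pos: [426.3, 177.4, 110.5]
eef_rot: [[0.336, 0.942, 0.0], [0.942, -0.336, 0.0], [0.0, 0.0, -1.0]]
ft_force: [-1.0, -0.4, -0.0]
width: 13.6
grasp_force: 50.0
shift [-0.0017  0.0003  0.0016] turn 0.06 z tilt [ 3.e-04  1.e-04 -1.e+00] 6.175
shift [-0.0011  0.0694  0.0016] turn 0.06 z tilt [ 3.e-04  1.e-04 -1.e+00] 6.175
```

```bash
python3 -m handwheel '[[0.005,-0.0005,0.01,0.0016,0],[0.005,-0.0005,0.02,0.0016,0],[0.005,-0.0005,0.026,0.0016,0],[0.005,-0.0005,0.026,0.0016,0],[0.005,-0.0005,0.026,0.0016,0]]' 50; python3 - <<'E'
from h import *
to([536.2-48*.942+.3,136+.9+48*.336,108.9],-19.7)
a=cams.get_image("scene")
cv2.imwrite("pics/f.png",cv2.resize(a["color"][90:150,250:330,::-1],None,fx=10,fy=10,interpolation=cv2.INTER_CUBIC))
E
```

```text
time_s: 6.8
eef_pos: [450.2, 168.1, 108.5]
eef_rot: [[0.336, 0.942, -0.001], [0.942, -0.336, -0.0], [-0.0, -0.001, -1.0]]
ft_force: [0.2, -0.3, -0.3]
width: 13.7
grasp_force: 50.0
shift [-0.0003  0.0437 -0.0004] turn 0.04 z tilt [-5.e-04 -0.e+00 -1.e+00] 6.8
```

View pics/f.png

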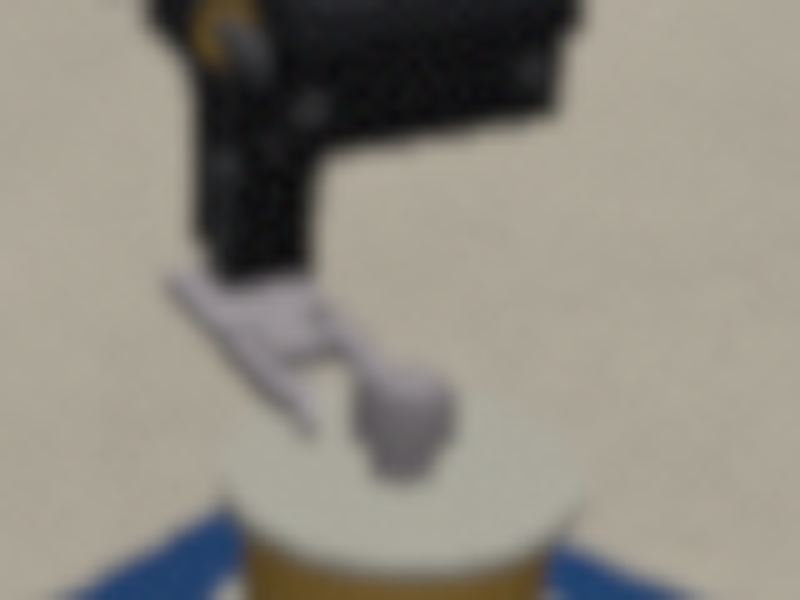

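The crop shows the near tip's lower end at (312,436), and the neck meets the reel top at (402,480). I'll compare both with the predicted pixels to check the height.

```bash
python3 - <<'E'
from h import *
a=cams.get_image("scene")
f=lambda X:np.round([(proj(a,X)[0]-250+.5)*10,(proj(a,X)[1]-90+.5)*10],0)
s=manip.state();R=np.array(s["eef_rot"]);p=np.array(s["eef_pos"])
for l in(-12.5,-15.5):
  for dz in(11.9,5.9):
    print(l,dz,f(p+73*R[:,1]+l*R[:,0]-[0,0,dz]))
c=-np.array(a["R"]).T@a["t"];
for ax in([536.2,135.5],[537,137]):
  v=c[:2]-ax;v/=np.linalg.norm(v)
  print("neck bottom",f([*(ax+8*v),95]),"head low",f([*(ax+13*v),105]),"head top",f([*(ax-13*v),121]))
E
```

```text
-12.5 11.9 [319. 442.]
-12.5 5.9 [320. 420.]
-15.5 11.9 [308. 444.]
-15.5 5.9 [309. 422.]
neck bottom [390. 492.] head low [392. 466.] head top [400. 355.]
neck bottom [397. 491.] head low [399. 466.] head top [407. 354.]
```

```bash
python3 -m handwheel '[[0.005,0,0.006,0,0],[0.005,0,0.012,0,0],[0.005,0,0.018,0,0],[0.005,0,0.022,0,0],[0.005,0,0.022,0,0],[0.005,0,0.022,0,0]]' 55; python3 -c "
from h import *
to([536.2-48*.942+.3,136+.9+48*.336,108.9],-19.7);s=manip.state();print(np.array(s['eef_rot']).T@s['ft_force'],s['wrist_torque'])"
```

```text
time_s: 7.65
eef_pos: [471.0, 160.7, 108.5]
eef_rot: [[0.336, 0.942, -0.0], [0.942, -0.336, -0.0], [-0.0, -0.0, -1.0]]
ft_force: [0.6, 0.1, -1.2]
width: 13.5
grasp_force: 55.0
shift [-0.0004  0.0217 -0.0004] turn 0.05 z tilt [-4.e-04 -0.e+00 -1.e+00] 7.65
[0.25647258 0.5589689  1.20847428] [-0.05166091  0.15048815 -0.02854316]
```

```bash
python3 -m handwheel '[[0.005,0,0.003,0,0],[0.005,0,0.006,0,0],[0.005,0,0.009,0,0],[0.005,0,0.012,0,0],[0.005,0,0.012,0,0],[0.005,0,0.012,0,0]]' 55; python3 -c "
from h import *
to([536.2-48*.942+.3,136+.9+48*.336,108.9],-19.7);s=manip.state();print(np.array(s['eef_rot']).T@s['ft_force'],s['wrist_torque'])"
```

```text
time_s: 8.4
eef_pos: [482.0, 156.7, 108.4]
eef_rot: [[0.336, 0.942, -0.001], [0.942, -0.336, 0.0], [-0.0, -0.001, -1.0]]
ft_force: [-3.6, 1.5, 0.4]
width: 13.7
grasp_force: 55.0
shift [-0.0004  0.01   -0.0006] turn 0.05 z tilt [-0.0011  0.     -1.    ] 8.4
[ 0.2186785  -3.93716689 -0.39476705] [0.19153765 0.76322947 0.00973244]
```

```bash
python3 -m handwheel '[[0.005,0,0.002,0,0],[0.005,0,0.004,0,0],[0.005,0,0.006,0,0],[0.005,0,0.006,0,0],[0.005,0,0.006,0,0]]' 60; python3 -c "
from h import *
to([536.2-48*.942+.3,136+.9+48*.336,108.9],-19.7);s=manip.state();print(np.array(s['eef_rot']).T@s['ft_force'],s['wrist_torque'])"
```

```text
time_s: 9.02
eef_pos: [486.9, 154.9, 108.1]
eef_rot: [[0.336, 0.942, -0.003], [0.942, -0.336, 0.0], [-0.001, -0.003, -1.0]]
ft_force: [-6.6, 3.1, 1.0]
width: 13.6
grasp_force: 60.0
shift [-0.0003  0.0048 -0.0008] turn 0.06 z tilt [-2.8e-03  3.0e-04 -1.0e+00] 9.025
[ 0.69480152 -7.30905894 -1.01654175] [0.4114339  1.21045791 0.04139744]
```

```bash
python3 -m handwheel '[[0.005,0,0.0015,0,0],[0.005,0,0.003,0,0],[0.005,0,0.004,0,0],[0.005,0,0.004,0,0],[0.005,0,0.004,0,0]]' 60; python3 -c "
from h import *
to([536.2-48*.942+.3,136+.9+48*.336,108.9],-19.7);s=manip.state();print(np.array(s['eef_rot']).T@s['ft_force'],s['wrist_torque'])"
```

```text
time_s: 9.65
eef_pos: [489.9, 153.7, 107.9]
eef_rot: [[0.336, 0.942, -0.004], [0.942, -0.336, 0.001], [-0.001, -0.004, -1.0]]
ft_force: [-8.9, 4.0, 1.1]
width: 13.5
grasp_force: 60.0
shift [-0.0002  0.0015 -0.001 ] turn 0.06 z tilt [-4.4e-03  5.0e-04 -1.0e+00] 9.65
[ 0.74390218 -9.68741822 -1.02779386] [ 0.50073429  1.6341255  -0.0335656 ]
```

```bash
python3 -m handwheel '[[0.005,0,0.001,-0.0003,0],[0.005,0,0.002,-0.0005,0],[0.005,0,0.003,-0.0005,0],[0.005,0,0.003,-0.0005,0],[0.005,0,0.003,-0.0005,0]]' 60; python3 -c "
from h import *
s=manip.state();print(np.array(s['eef_rot']).T@s['ft_force'],s['wrist_torque'])"
```

```text
time_s: 10.28
eef_pos: [492.1, 152.8, 108.0]
eef_rot: [[0.336, 0.942, -0.006], [0.942, -0.336, 0.001], [-0.001, -0.006, -1.0]]
ft_force: [-9.4, 3.5, 0.6]
width: 13.7
grasp_force: 60.0
[  0.13635583 -10.08486417  -0.55042965] [0.60848355 1.87763049 0.0425919 ]
```

```bash
python3 -m handwheel '[[0.005,0,0.001,0,0],[0.005,0,0.002,0,0],[0.005,0,0.003,0,0],[0.005,0,0.003,0,0],[0.005,0,0.003,0,0]]' 60; python3 -c "
from h import *
s=manip.state();print(np.array(s['eef_rot']).T@s['ft_force'],s['wrist_torque'])"
```

```text
time_s: 10.9
eef_pos: [494.6, 152.0, 108.0]
eef_rot: [[0.336, 0.942, -0.007], [0.942, -0.336, 0.001], [-0.001, -0.007, -1.0]]
ft_force: [-10.7, 4.2, 2.1]
width: 13.5
grasp_force: 60.0
[  0.35957723 -11.53595791  -2.04084912] [0.71619481 2.12949759 0.0588949 ]
```

```bash
python3 -m handwheel '[[0.005,0,0.001,0,0],[0.005,0,0.002,0,0],[0.005,0,0.002,0,0],[0.005,0,0.002,0,0]]' 60; python3 -c "
from h import *
s=manip.state();print(np.array(s['eef_rot']).T@s['ft_force'],s['wrist_torque'])"
```

```text
time_s: 11.4
eef_pos: [498.8, 150.7, 108.8]
eef_rot: [[0.336, 0.942, -0.001], [0.942, -0.336, -0.0], [-0.001, -0.001, -1.0]]
ft_force: [-4.0, 1.8, -1.1]
width: 13.4
grasp_force: 60.0
[ 0.35801537 -4.34794507  1.09792351] [ 0.2164248   0.91547273 -0.03114377]
```

```bash
python3 -m handwheel '[[0.005,0,0.001,0,0],[0.005,0,0.002,0,0],[0.005,0,0.002,0,0],[0.005,0,0.002,0,0]]' 60; python3 -c "
from h import *
s=manip.state();print(np.array(s['eef_rot']).T@s['ft_force'],s['wrist_torque'])"
```

```text
time_s: 11.9
eef_pos: [500.8, 149.9, 108.8]
eef_rot: [[0.336, 0.942, -0.001], [0.942, -0.336, 0.0], [-0.0, -0.001, -1.0]]
ft_force: [-5.4, 2.0, -0.7]
width: 13.5
grasp_force: 60.0
[ 0.07996453 -5.8040329   0.69302202] [ 0.28897071  1.1323032  -0.0747917 ]
```

It snapped home: the push dropped from 11.5 N to 4.3 N. I'll back off so the spindle returns to rest before I let go.

```bash
python3 -m handwheel '[[0.005,0,-0.002,0,0],[0.005,0,-0.004,0,0],[0.005,0,-0.006,0,0],[0.005,0,-0.008,0,0],[0.005,0,-0.008,0,0],[0.005,0,-0.008,0,0]]' 60; python3 -c "
from h import *
s=manip.state();print(np.array(s['eef_rot']).T@s['ft_force'],s['wrist_torque'])"
```

```text
time_s: 12.65
eef_pos: [494.4, 152.6, 109.6]
eef_rot: [[0.336, 0.942, 0.001], [0.942, -0.336, 0.0], [0.0, 0.001, -1.0]]
ft_force: [-1.1, 0.3, 0.2]
width: 13.2
grasp_force: 60.0
[-0.09523453 -1.10047145 -0.20059851] [-0.03626536  0.23232033  0.03901114]
```

```bash
python3 -m handwheel '[[0.005,0,-0.001,0.0005,0],[0.005,0,-0.001,0.001,0],[0.005,0,-0.001,0.0015,0],[0.005,0,-0.001,0.0015,0],[0.005,0,-0.001,0.0015,0]]' 60; python3 -c "
from h import *
s=manip.state();print(np.array(s['eef_rot']).T@s['ft_force'],s['wrist_torque'])"
```

```text
time_s: 13.28
eef_pos: [492.9, 152.9, 107.6]
eef_rot: [[0.336, 0.942, 0.0], [0.942, -0.336, -0.0], [-0.0, 0.0, -1.0]]
ft_force: [-0.3, 0.5, -1.7]
width: 13.5
grasp_force: 60.0
[ 0.42798594 -0.42604631  1.73534869] [-0.1486788   0.07434531  0.0087701 ]
```

```bash
python3 -m handwheel '[[0.005,0,0,0.0005,0],[0.005,0,0,0.0005,0],[0.005,0,0,0.0005,0]]' 5; python3 -m handwheel '[[0.016,0,0,0,0],[0.018,0,0,0,0],[0.02,0,0,0,0],[0.022,0,0,0,0],[0.022,0,0,0,0]]' 5
```

```text
time_s: 13.65
eef_pos: [493.0, 153.0, 107.4]
eef_rot: [[0.336, 0.942, 0.001], [0.942, -0.336, 0.0], [0.0, 0.0, -1.0]]
ft_force: [-0.6, 0.4, 1.2]
width: 14.1
grasp_force: 5.0
time_s: 14.28
eef_pos: [492.8, 153.0, 107.1]
eef_rot: [[0.336, 0.942, -0.0], [0.942, -0.336, 0.0], [-0.0, -0.0, -1.0]]
ft_force: [-0.0, -0.1, 0.5]
width: 21.2
grasp_force: 0.0
```

```bash
python3 -m handwheel '[[0.022,0,0,-0.01,0],[0.022,0,0,-0.025,0],[0.022,0,0,-0.045,0],[0.022,0,-0.05,-0.08,0],[0.022,0,-0.1,-0.11,0],[0.022,0,-0.15,-0.13,0],[0.022,-0.05,-0.15,-0.13,0],[0.022,-0.1,-0.15,-0.13,0],[0.022,-0.15,-0.15,-0.13,0],[0.022,-0.2,-0.15,-0.13,0],[0.022,-0.2,-0.15,-0.13,0],[0.022,-0.2,-0.15,-0.13,0]]' 5; python3 - <<'E'
from h import *
b=cams.get_image("top");a=cams.get_image("scene")
def crop(im,x,y,w,h,f): return cv2.resize(im["color"][y:y+h,x:x+w,::-1],None,fx=f,fy=f,interpolation=cv2.INTER_CUBIC)
cv2.imwrite("pics/g.png",np.hstack([crop(b,125,210,70,90,5.7),crop(a,250,100,70,90,5.7)]))
E
```

```text
time_s: 15.78
eef_pos: [284.8, 15.2, 238.1]
eef_rot: [[0.338, 0.941, 0.002], [0.941, -0.338, 0.0], [0.001, 0.002, -1.0]]
ft_force: [1.1, -0.0, -0.3]
width: 21.8
grasp_force: 0.0
```

View pics/g.png

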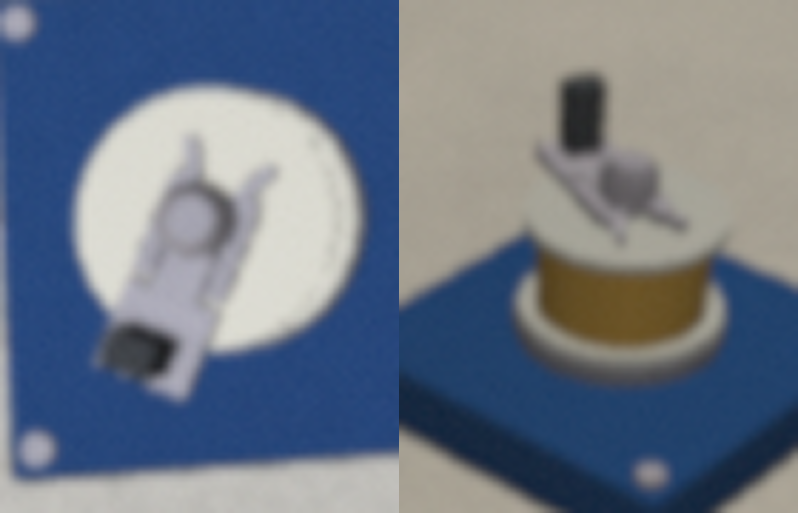

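The clip sits in the groove around the neck at (205,215) in the top crop. It lies level on the reel, with its jaws past the neck and the spindle centred, and the robot is clear.

```bash
python3 -c "
from h import *
s=manip.state();print(s['qd']);print(ticket.hand_in())"
```

```text
[ 0.01786449  0.01212062  0.00186528 -0.00241932  0.00059827 -0.00320344]
the job is handed in; nothing more can be done
None
```

The clip is snapped home and lying level in the spindle groove, the spindle is back at rest, the robot is clear, and the job is handed in at about 16 s; the highest push I read was 11.5 N.

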